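# Zero the piece tally at the glazing bench

### The arm

A 6-joint arm with a two-finger parallel gripper is mounted at the origin on the work surface. World frame = base frame: x ahead of the robot, y to its left, z up, the work surface at z = 0. Lengths are in m, angles in rad, forces in N, time in s.
With the tool pointing down it reaches from about 0.275 to 0.875 m from the base axis. Payload 12.5 kg.
Tool frame: the origin (TCP) lies on the centre line of the jaws, within the pads' length; the fingertips stand 22 mm ahead of it and the grasp point (between the pads) lies 3 mm ahead of it (r.nose_length is the distance from the TCP to the fingertips, in m); z points along the fingers, y is the line along which they close (so a half turn about z gives the same grasp; the last joint's range is limited). The gripper opens to 85 mm and grips with 20 to 120 N. Pads are 22 mm wide; open, the fingers measure 114 mm over their backs; the gripper's body (76 mm by 85 mm) begins 54 mm behind the grasp point. The pads swing forward as they close: fully open they stand 13 mm farther back than shut.
Start: joints at [1.057, 0.351, 1.652, -0, 1.139, -0.085], TCP at [0.229, 0.5, 0.253] pointing down, gripper open.
Joint ranges: [-2.75, 2.75], [-0.79, 2.1], [0.01, 2.65], [-1.57, 4.71], [0.07, 3.14], [-2.87, 2.87]. Speed limits (rad/s): [2.22, 2.22, 2.79, 3.14, 3.14, 3.14].

### API

Orientations are given as a rotation vector (axis times angle).
In Python, from station import r gives the robot as it stands.
- The arm moves only by the tool drive_tool, never from a script. Its argument "moves" is one flat list of numbers, 7 for each row, row after row: the closure, from 0 (fully open) to 1 (shut), then the shift along the world's x, y, z in m, then the turn, a rotation vector about the world's x, y, z in rad. In form: [hand, x, y, z, wx, wy, wz, hand, x, y, z, wx, wy, wz, ...]. A call has 1 to 10 rows; each row is the pose to reach, as a shift and turn from the pose commanded when the call began; what a row does not reach only later rows make up. A row lasts 1/10 s, in which the tool goes at most 50 mm and 8.59 degrees, less where a joint would pass 70% of its speed; a pose out of reach is approached as far as the arm can. A call with a gripper value outside its range is refused whole. The fingers move at their own pace and stop on an object; "squeeze" is the grip in N (left out, the last holds). Time passes only in rows, so rows that repeat a pose let the fingers close. It gives the time, the measured TCP pose, the force, the opening and the grip force at its end, in the units of the state.
- r.state(): the state, without advancing time (a new reading comes with each control period).
- r.get_image(name): name is "scene" or "side" or "wrist"; returns a dict with "img" (480x640x3 uint8, red, green, blue), "fx", "fy", "cx", "cy" (pixels), "k1" (the pictures are not rectified: a ray, as slopes to the right and down, at radius r is drawn at 1 + k1 r^2 times it, then the intrinsics apply), "xyz" and "rotation" of the camera in the world. Camera axes: x right, y up, looking along -z (the intrinsics and any distortion apply to the point x, -y, -z); pixel columns grow to the right and rows downward; lengths in m; the calibration is good to about 2 mm. A picture is of the moment at which its call begins. There is no depth.
- r.close_job(): hands the job in; it is judged then, once.
Trained networks look in a picture, given as the dict that the camera call returned (one of the last four; its "shot" number tells which), for a name from the list of things; names that differ only in an ending like _2 or _b are one class to them, and where a whole thing is asked for, a point or a joint stands for the part that bears it (a point fixed in the world has none). Each returns a list of dicts, best first, with "conf" (0 to 1); they miss things now and then, are a little off and sometimes report something else, mostly with a low value. They report only what shows in the picture. A call takes as long as a camera call.
- r.find_in(picture, name): "box" ([centre column, centre row, width, height] in pixels, round what is visible of it).
- r.regions_of(picture, name): "mask" (480x640 bool, what is visible of it) and "box" ([centre column, centre row, width, height] in pixels, round what is visible of it).
- r.pinpoint(picture, name): "point" ([row, column] in pixels: a listed point, or the origin of a listed thing).
The state is a dict: "clock": time; "joints": joint angles; "joint_velocities": joint speeds; "joint_efforts": joint torques, N m; "eef_pos": TCP position; "orientation": TCP orientation; "contact_force": force on the tool from outside, world axes, zero at the start; "ft_torque": the same for the moment, N m; "grip_width": finger opening in m; "grasp_force": force on a finger pad.
Only numpy, scipy, OpenCV 4.12 (cv2) and the standard library are available. Lean on these libraries where they do the work, as an engineer would, in place of code of your own. Each camera call takes 0.05 s, during which the arm holds its last target. There are 200 camera calls.

### The job

A fresh board of cups is about to be dipped, so put the piece tally back to zero: with a fingertip, lightly flick the top of its units wheel (the right-hand one, seen from the robot) towards the robot, one click at a time, until the white zero plate stops straight up between the pointers, and do not let it run past zero. The tens wheel is already at zero and stays there. Grasp and lift nothing, leave the tally standing where it is, and do not disturb the ware and tools around it.

Things in the scene. Friction and masses are not known exactly. Their poses are not given: they have to be found in the camera images.
- tally: Free-standing piece tally, 1.7 to 2.2 kg: grey iron base 150 (x) x 130 (y) x 16 mm with two black finger wheels side by side on a level axle along its y. Origin: centre of the underside; -x is the operator's side, turned roughly to the robot. Axle 68 mm up, at x = 0. Cheeks 6 mm thick at y = -46, 0, 46 mm taper to bright pointer tips 97 mm above the underside.
- units_axle (a point): Middle of the units wheel, on the axle (y = -25 mm from the tally's centre, 68 mm up). Wheel 18 mm wide: drum of 30 mm radius with ten straight fins across it, 4 mm thick, standing 14 mm proud (tips on 44 mm radius). In the gaps between fins 1 to 9 white dots, counting up; zero is a full white plate. The gap on top is the value shown; the next higher one is on its far side.
- units_top (a point): Fixed point straight above units_axle at the fin-tip radius (112 mm above the tally's underside). At rest in a click a gap is on top: the two uppermost fins have tips 14 mm before and behind it, 2 mm lower; the next two 36 mm before and behind, 18 mm lower. A fingertip 7 mm below this point catches the far upper fin and clears the pointers and lower fins.
- tens_top (a point): The same point of the tens wheel, an equal wheel 50 mm to the left (y = +25 mm from the tally's centre).
- units_wheel (a joint): Angle of the units wheel, rad; 0: zero plate up. Grows as its top moves towards the operator (tally's -x), counting up. One click 0.628; starts at -1.26, -1.88 or -2.51 (showing 8, 7, 6). A sprung roller makes the clicks: about 1 N at the fin tips to leave one, nothing at half a click (far upper fin upright over the axle); beyond that it pulls the wheel on to the next click by itself.
- tens_wheel (a joint): The same for the tens wheel; starts at 0, zero plate up.
- cup_tall: Bisque cup, 68 mm wide, 95 mm high, standing beside the tally on its +y side. Origin under its centre.
- cup_low: Bisque cup, 82 mm wide, 70 mm high, standing beside the tally on its -y side. Origin under its centre.
- sample_bowl: White bowl, 104 mm wide, 45 mm high, beyond the tally. Origin under its centre.
- glaze_brush: Brush 190 mm long lying between tally and robot. Origin under its middle.
- rib_scraper: Scraper with wooden handle, 200 mm long, lying to the left of the cups. Origin under its middle.
- oxide_jar: Jar, 56 mm wide, 75 mm high, black cap, beyond the tally. Origin under its centre.
- test_tile: L-shaped fired test tile, foot 50 x 35 mm, 66 mm high, on the right. Origin under its foot.

How it is judged:
By the outcome, as a careful person would: the job done as asked, in the order asked, and still so for the second after the job is handed in, with the robot touching nothing.
It also fails if it takes over 40 s, if anything falls off the work surface, if the arm or the gripper's body presses on something with over 40 N, if the wrist force passes 120 N, or if a joint passes its speed limit or range.

## Working session

There is one attempt and no reset: what is moved stays moved. The work goes in short steps, Python scripts to look and compute and a tool call to move; the robot and the scene stay as the last step left them, time stands still between calls to the robot, and variables do not carry over. Pictures are saved under pics/ and viewed, at most 10 in all, crops included, and the job is handed in when it is done.

Besides the shell and the picture viewer there is one more tool, called by a JSON object that holds its "name" and its "arguments". drive_tool: Moves the arm, as the interface text tells. Its arguments: {"type":"object","properties":{"moves":{"type":"array"},"squeeze":{"type":"number"}},"required":["moves"]}

```bash
mkdir -p pics
cat > h.py <<'E'
import numpy as np, cv2
from scipy.spatial.transform import Rotation as R
from scipy.optimize import least_squares
from station import r
def rot(c):
    q=np.array(c["rotation"],float)
    return q if q.shape==(3,3) else (R.from_rotvec(q) if q.size==3 else R.from_quat(q)).as_matrix()
def proj(c,P):
    p=(np.atleast_2d(P)-np.array(c["xyz"]))@rot(c)
    s=np.c_[p[:,0],-p[:,1]]/-p[:,2:3]
    s=s*(1+c["k1"]*(s**2).sum(1,keepdims=True))
    return s*[c["fx"],c["fy"]]+[c["cx"],c["cy"]]
def tri(obs,x0=(0.5,0,0.1)):
    # obs: list (cam,(col,row))
    f=lambda X:np.concatenate([proj(c,X)[0]-p for c,p in obs])
    s=least_squares(f,x0); return s.x, np.abs(s.fun).max()
def onz(c,p,z):
    f=lambda X:proj(c,[X[0],X[1],z])[0]-p
    s=least_squares(f,(0.5,0)); return np.r_[s.x,z]
def save(c,n,crop=None,k=1):
    im=c["img"][:,:,::-1]
    if crop: x0,y0,x1,y1=crop; im=im[y0:y1,x0:x1]
    cv2.imwrite("pics/"+n,cv2.resize(im,None,fx=k,fy=k,interpolation=cv2.INTER_CUBIC))
E
python3 - <<'E'
from h import *
S=r.get_image("scene");D=r.get_image("side")
print(S["xyz"],S["rotation"],D["xyz"],D["rotation"],S["fx"],S["k1"])
save(S,"s.png");save(D,"d.png")
for n in ["units_top","tens_top","units_axle","tally"]:
    o=[]
    for c in (S,D):
        q=r.pinpoint(c,n)
        print(n,[(np.round(a["point"]),round(a["conf"],2)) for a in q[:3]])
        if q:o.append((c,np.array(q[0]["point"])[::-1]))
    if len(o)==2: print(tri(o))
for n in ["cup_tall","cup_low","sample_bowl","oxide_jar","test_tile","glaze_brush"]:
    q=r.pinpoint(S,n)
    if q: print(n,onz(S,np.array(q[0]["point"])[::-1],0),q[0]["conf"])
st=r.state();print({k:np.round(v,3) for k,v in st.items()}, r.nose_length)
E
```

```text
[ 1.1758636  -0.59871381  0.94002463] [0.77766822 0.30767921 0.72456395] [ 0.29119726 -0.54531909  0.78112199] [ 0.73161884 -0.15221422 -0.36719792] 537.3803515694552 -0.15533298537644785
units_top [(array([202., 307.]), 0.59)]
units_top [(array([231., 282.]), 0.77)]
(array([0.49426639, 0.08775994, 0.11246095]), np.float64(2.7609303364561697))
tens_top [(array([189., 314.]), 0.81), (array([217., 310.]), 0.63)]
tens_top [(array([212., 265.]), 0.69)]
(array([0.47719982, 0.13320883, 0.12147289]), np.float64(0.1688921038046658))
units_axle [(array([217., 305.]), 0.9), (array([200., 307.]), 0.33), (array([205., 344.]), 0.2)]
units_axle [(array([243., 279.]), 0.7)]
(array([0.48954169, 0.08939544, 0.07044956]), np.float64(0.27116535613245674))
tally [(array([231., 312.]), 0.97)]
tally [(array([260., 274.]), 0.64)]
(array([ 0.48370786,  0.11850167, -0.00620729]), np.float64(1.0716858729888656))
cup_tall [0.47512792 0.2542613  0.        ] 0.86
cup_low [ 0.53209118 -0.03704173  0.        ] 0.96
sample_bowl [0.63498027 0.20431902 0.        ] 0.7
oxide_jar [0.64302369 0.07523153 0.        ] 0.83
test_tile [ 0.56883711 -0.14173637  0.        ] 0.74
glaze_brush [0.37993703 0.04687299 0.        ] 0.59
{'clock': np.float64(0.8), 'joints': array([ 1.057,  0.351,  1.652,  0.   ,  1.139, -0.085]), 'joint_velocities': array([-0.001, -0.001,  0.002, -0.001, -0.   ,  0.001]), 'joint_efforts': array([ 0.0000e+00, -5.0600e+01, -2.9164e+01, -0.0000e+00,  1.0000e-03,
        0.0000e+00]), 'eef_pos': array([0.229, 0.5  , 0.253]), 'orientation': array([0.668, 3.07 , 0.   ]), 'contact_force': array([ 0.006, -0.069, -0.375]), 'ft_torque': array([ 0.026, -0.04 ,  0.034]), 'grasp_force': np.float64(0.0), 'grip_width': np.float64(0.085)} 0.022
```

View pics/s.png

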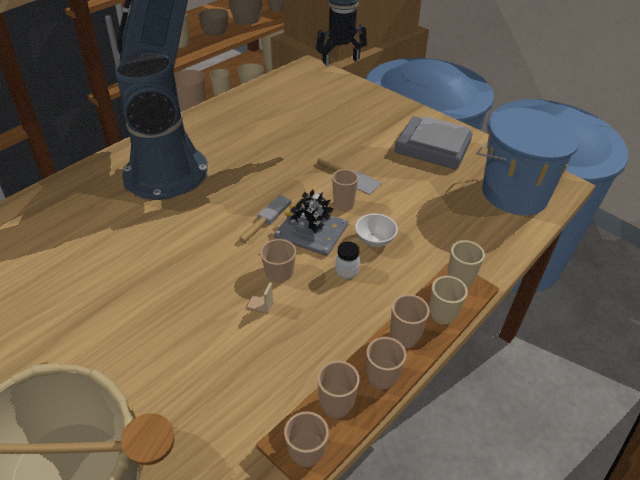

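View pics/d.png

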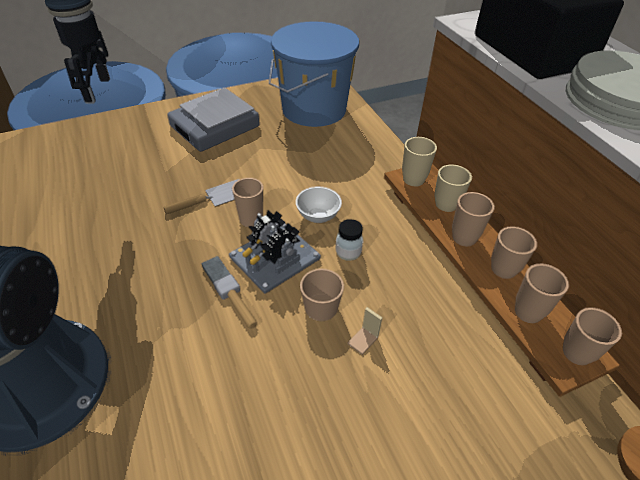

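{"name": "drive_tool", "arguments": {"moves": [1, 0.02, -0.04, 0.01, 0, 0, 0.1, 1, 0.04, -0.08, 0.02, 0, 0, 0.2, 1, 0.06, -0.12, 0.03, 0, 0, 0.3, 1, 0.08, -0.16, 0.04, 0, 0, 0.4, 1, 0.1, -0.2, 0.05, 0, 0, 0.5, 1, 0.12, -0.24, 0.05, 0, 0, 0.6, 1, 0.14, -0.28, 0.05, 0, 0, 0.7, 1, 0.16, -0.32, 0.05, 0, 0, 0.78, 1, 0.18, -0.36, 0.05, 0, 0, 0.78, 1, 0.2, -0.4, 0.05, 0, 0, 0.78]}}

```text
clock: 1.8
eef_pos: [0.4291, 0.0984, 0.3036]
orientation: [-0.549, 3.093, 0.0]
contact_force: [-0.0, 1.0, -0.4]
grip_width: -0.0001
grasp_force: 0.0
```

Run:
```python
from h import *
W=r.get_image("wrist");save(W,"w1.png")
print(W["xyz"],rot(W),W["fx"])
print(r.state()["eef_pos"],r.state()["orientation"])
for z,n in [(.112,"units_top"),(.112,"tens_top"),(.068,"units_axle"),(0,"tally")]:
    q=r.pinpoint(W,n)
    for a in q[:2]: print(n,np.round(a["point"]),round(a["conf"],2),onz(W,np.array(a["point"])[::-1],z))
```

```text
[0.35434685 0.07133746 0.42362173] [[-3.44175155e-01 -8.93253071e-01 -2.89209981e-01]
 [ 9.38905111e-01 -3.27174695e-01 -1.06835909e-01]
 [ 8.09316831e-04 -3.08310995e-01  9.51285276e-01]] 406.35895928561087
[0.4314442  0.09410583 0.30350294] [-0.54492453  3.09266412 -0.00327702]
units_top [280. 294.] 0.65 [0.49045617 0.09073136 0.112     ]
tens_top [284. 354.] 0.62 [0.4767398 0.1389795 0.112    ]
tally [242. 326.] 0.59 [0.48409868 0.11681284 0.        ]
```

View pics/w1.png

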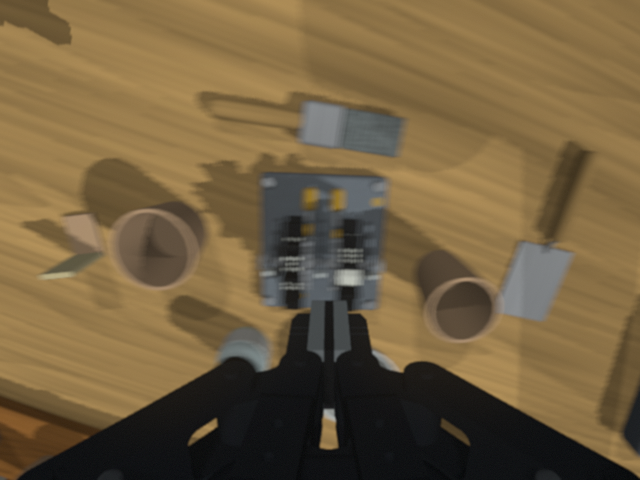

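Run:
```python
from h import *
W=r.get_image("wrist")
save(W,"w2.png",(240,150,410,320),3.5)
q=r.regions_of(W,"tally")
for n in ["units_top","tens_top"]:
    a=r.pinpoint(W,n)
    if a: print(n,a[0]["conf"],onz(W,np.array(a[0]["point"])[::-1],.112))
C=np.array([.485,.117])
for yaw in (16,20,24):
  t=np.radians(yaw);M=np.array([[np.cos(t),-np.sin(t)],[np.sin(t),np.cos(t)]])
  print(yaw,[np.round((proj(W,np.r_[C+M@p,.016])[0]-[240,150])*3.5).tolist() for p in np.array([[-.075,.065],[-.075,-.065],[.075,-.065],[.075,.065]])])
```

```text
units_top 0.59 [0.49189857 0.0916407  0.112     ]
tens_top 0.73 [0.47519132 0.1392083  0.112     ]
16 [[538.0, 112.0], [86.0, 80.0], [76.0, 551.0], [481.0, 577.0]]
20 [[521.0, 95.0], [68.0, 95.0], [92.0, 564.0], [499.0, 564.0]]
24 [[503.0, 80.0], [52.0, 111.0], [110.0, 576.0], [515.0, 551.0]]
```

View pics/w2.png

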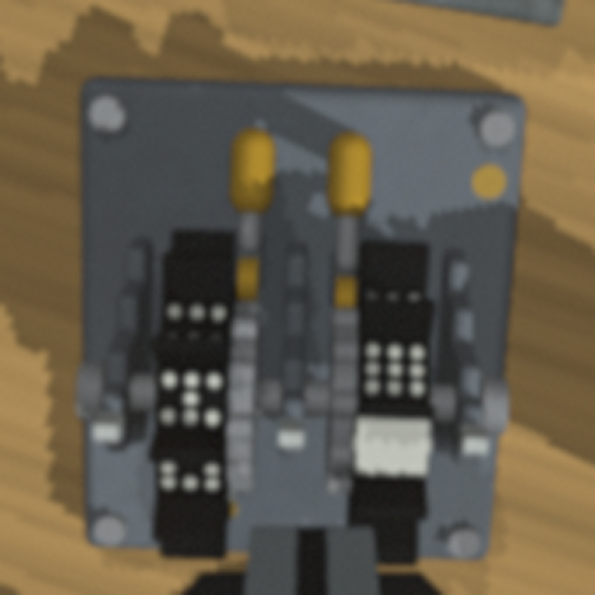

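Run:
```python
from h import *
D=r.get_image("side");S=r.get_image("scene")
a=cv2.resize(D["img"][200:290,225:325,::-1],None,fx=4,fy=4,interpolation=cv2.INTER_CUBIC)
b=cv2.resize(S["img"][180:270,265:365,::-1],None,fx=4,fy=4,interpolation=cv2.INTER_CUBIC)
cv2.imwrite("pics/ds.png",np.hstack([a,b]))
```

```text
(no output)
```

View pics/ds.png

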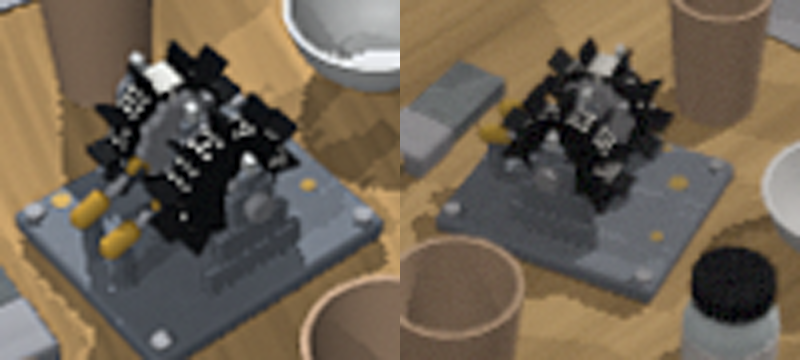

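Run:
```python
from h import *
W=r.get_image("wrist")
t=np.radians(18.3);C=np.array([.4825,.1162])
def P(x,y,z): return np.r_[C+[x*np.cos(t)-y*np.sin(t),x*np.sin(t)+y*np.cos(t)],z]
for y in(-.025,.025):
  for rr,angs in((.031,(-72,-54,-36,-18,0,18,36)),(.044,(-54,-36,-18,0,18,36,54))):
    print(y,rr,[(a,np.round((proj(W,P(rr*np.sin(np.radians(a)),y,.068+rr*np.cos(np.radians(a))))[0]-[240,150])*3.5).tolist()) for a in angs])
print([np.round((proj(W,P(0,y,.097))[0]-[240,150])*3.5) for y in (-.046,0,.046)])
```

```text
-0.025 0.031 [(-72, [196.0, 297.0]), (-54, [193.0, 324.0]), (-36, [191.0, 359.0]), (-18, [189.0, 398.0]), (0, [189.0, 436.0]), (18, [189.0, 470.0]), (36, [190.0, 494.0])]
-0.025 0.044 [(-54, [191.0, 292.0]), (-36, [188.0, 343.0]), (-18, [185.0, 401.0]), (0, [184.0, 457.0]), (18, [185.0, 505.0]), (36, [187.0, 539.0]), (54, [189.0, 556.0])]
0.025 0.031 [(-72, [393.0, 303.0]), (-54, [394.0, 330.0]), (-36, [394.0, 365.0]), (-18, [393.0, 404.0]), (0, [391.0, 443.0]), (18, [389.0, 476.0]), (36, [386.0, 500.0])]
0.025 0.044 [(-54, [398.0, 299.0]), (-36, [398.0, 350.0]), (-18, [397.0, 407.0]), (0, [394.0, 464.0]), (18, [391.0, 512.0]), (36, [387.0, 545.0]), (54, [383.0, 562.0])]
[array([105., 431.]), array([290., 436.]), array([475., 442.])]
```

{"name": "drive_tool", "arguments": {"moves": [1, 0.04, 0.003, 0, 0, 0, 0, 1, 0.085, 0.006, 0, 0, 0, 0, 1, 0.085, 0.006, -0.04, 0, 0, 0, 1, 0.085, 0.006, -0.08, 0, 0, 0, 1, 0.085, 0.006, -0.12, 0, 0, 0, 1, 0.085, 0.006, -0.133, 0, 0, 0, 1, 0.085, 0.006, -0.133, 0, 0, 0, 1, 0.085, 0.006, -0.133, 0, 0, 0]}}

```text
clock: 3.2
eef_pos: [0.5145, 0.1064, 0.1719]
orientation: [-0.549, 3.091, -0.0]
contact_force: [0.3, -0.9, 0.1]
grip_width: -0.0
grasp_force: 0.0
```

Run:
```python
from h import *
W=r.get_image("wrist");s=r.state()
save(W,"w3.png",(190,130,450,330),3)
print(s["clock"],s["eef_pos"],s["orientation"],s["contact_force"])
t=np.radians(18.3);C=np.array([.4825,.1162])
def P(x,y,z): return np.r_[C+[x*np.cos(t)-y*np.sin(t),x*np.sin(t)+y*np.cos(t)],z]
for y in(-.025,.025):
  for rr in (.031,.044): print(y,rr,[(a,np.round((proj(W,P(rr*np.sin(np.radians(a)),y,.068+rr*np.cos(np.radians(a))))[0]-[190,130])*3).tolist()) for a in (-54,-36,-18,0,18,36)])
```

```text
3.25 [0.51468377 0.10643822 0.1722687 ] [-5.48626059e-01  3.09021756e+00 -3.06518278e-04] [-0.26995729  0.54260172  0.21829912]
-0.025 0.031 [(-54, [389.0, 110.0]), (-36, [387.0, 157.0]), (-18, [385.0, 215.0]), (0, [384.0, 274.0]), (18, [382.0, 327.0]), (36, [382.0, 367.0])]
-0.025 0.044 [(-54, [390.0, 50.0]), (-36, [387.0, 120.0]), (-18, [384.0, 206.0]), (0, [382.0, 296.0]), (18, [380.0, 375.0]), (36, [379.0, 431.0])]
0.025 0.031 [(-54, [685.0, 120.0]), (-36, [690.0, 168.0]), (-18, [691.0, 225.0]), (0, [687.0, 284.0]), (18, [680.0, 336.0]), (36, [669.0, 376.0])]
0.025 0.044 [(-54, [702.0, 62.0]), (-36, [710.0, 131.0]), (-18, [711.0, 217.0]), (0, [705.0, 306.0]), (18, [693.0, 384.0]), (36, [677.0, 440.0])]
```

View pics/w3.png

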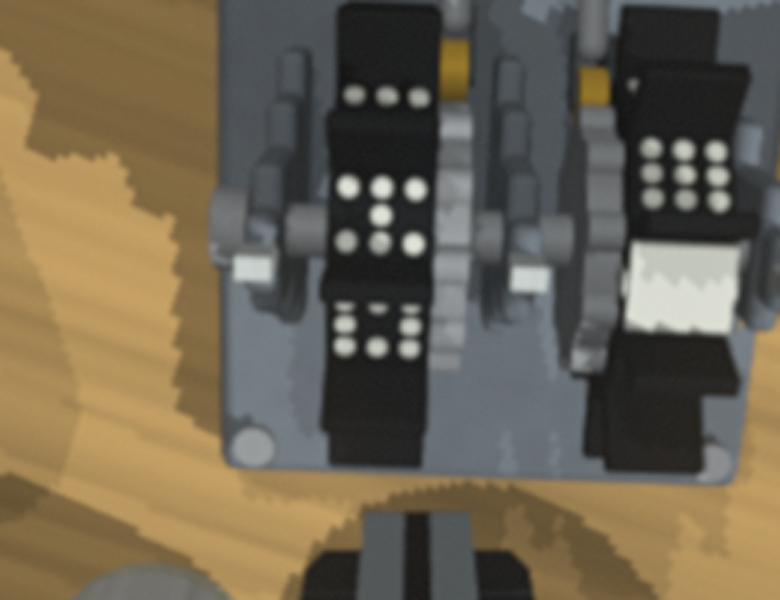

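{"name": "drive_tool", "arguments": {"moves": [1, 0.002, -0.005, 0, 0, 0, 0, 1, 0.002, -0.005, -0.03, 0, 0, 0, 1, 0.002, -0.005, -0.042, 0, 0, 0, 1, 0.002, -0.005, -0.042, 0, 0, 0, 1, 0.002, -0.005, -0.042, 0, 0, 0]}}

```text
clock: 3.75
eef_pos: [0.516, 0.1012, 0.1291]
orientation: [-0.549, 3.093, -0.0]
contact_force: [0.1, -0.2, -0.4]
grip_width: -0.0003
grasp_force: 0.0
```

{"name": "drive_tool", "arguments": {"moves": [1, -0.0095, -0.003, 0, 0, 0, 0, 1, -0.0133, -0.0044, 0, 0, 0, 0, 1, -0.0152, -0.005, 0, 0, 0, 0, 1, -0.0171, -0.0057, 0, 0, 0, 0, 1, -0.0171, -0.0057, 0, 0, 0, 0, 1, -0.0171, -0.0057, 0.01, 0, 0, 0, 1, -0.0171, -0.0057, 0.03, 0, 0, 0, 1, 0.002, 0, 0.03, 0, 0, 0, 1, 0.002, 0, 0.03, 0, 0, 0, 1, 0.002, 0, 0.03, 0, 0, 0]}}

```text
clock: 4.75
eef_pos: [0.5175, 0.1012, 0.1584]
orientation: [0.549, -3.093, 0.0]
contact_force: [0.3, -0.2, -0.4]
grip_width: -0.0003
grasp_force: 0.0
```

Run:
```python
from h import *
W=r.get_image("wrist");s=r.state()
save(W,"w4.png",(190,130,450,330),3)
print(s["clock"],s["eef_pos"],s["contact_force"])
t=np.radians(18.3);C=np.array([.4825,.1162])
def P(x,y,z): return np.r_[C+[x*np.cos(t)-y*np.sin(t),x*np.sin(t)+y*np.cos(t)],z]
print([np.round((proj(W,P(0,y,.097))[0]-[190,130])*3) for y in (-.046,0,.046)])
```

```text
4.8 [0.51712398 0.10113467 0.15820212] [-0.13389998 -0.44529364  0.14589172]
[array([284., 284.]), array([581., 293.]), array([872., 303.])]
```

View pics/w4.png

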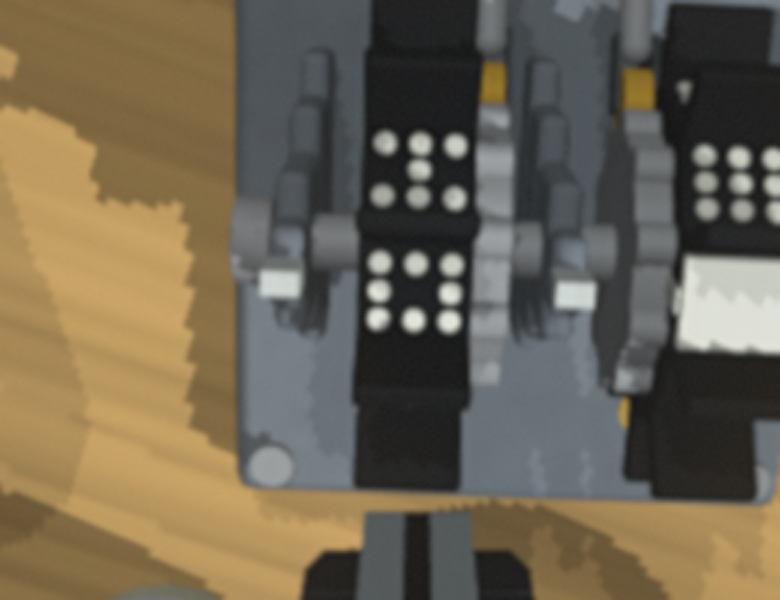

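{"name": "drive_tool", "arguments": {"moves": [1, 0.0047, 0.0016, 0, 0, 0, 0, 1, 0.0047, 0.0016, -0.02, 0, 0, 0, 1, 0.0047, 0.0016, -0.03, 0, 0, 0, 1, 0.0047, 0.0016, -0.03, 0, 0, 0, 1, -0.0019, -0.0006, -0.03, 0, 0, 0, 1, -0.0057, -0.0019, -0.03, 0, 0, 0, 1, -0.0095, -0.0031, -0.03, 0, 0, 0, 1, -0.0123, -0.0041, -0.03, 0, 0, 0, 1, -0.0152, -0.005, -0.03, 0, 0, 0, 1, -0.018, -0.006, -0.03, 0, 0, 0]}}

```text
clock: 5.8
eef_pos: [0.4993, 0.0951, 0.1284]
orientation: [0.549, -3.093, 0.0]
contact_force: [-0.3, -0.5, 1.0]
grip_width: 0.0001
grasp_force: 0.3
```

{"name": "drive_tool", "arguments": {"moves": [1, 0, 0, 0, 0, 0, 0, 1, 0, 0, 0.01, 0, 0, 0, 1, 0, 0, 0.03, 0, 0, 0, 1, 0.018, 0.006, 0.03, 0, 0, 0, 1, 0.018, 0.006, 0.03, 0, 0, 0, 1, 0.018, 0.006, 0.03, 0, 0, 0]}}

```text
clock: 6.4
eef_pos: [0.5173, 0.1012, 0.1583]
orientation: [0.549, -3.093, 0.0]
contact_force: [0.8, -0.3, -0.1]
grip_width: -0.0001
grasp_force: 0.0
```

Run:
```python
from h import *
W=r.get_image("wrist");s=r.state()
save(W,"w5.png",(190,130,450,330),3)
print(s["clock"],s["eef_pos"],s["contact_force"])
```

```text
6.45 [0.51698496 0.10112051 0.15807429] [ 0.40156439  0.10083446 -0.0125426 ]
```

View pics/w5.png

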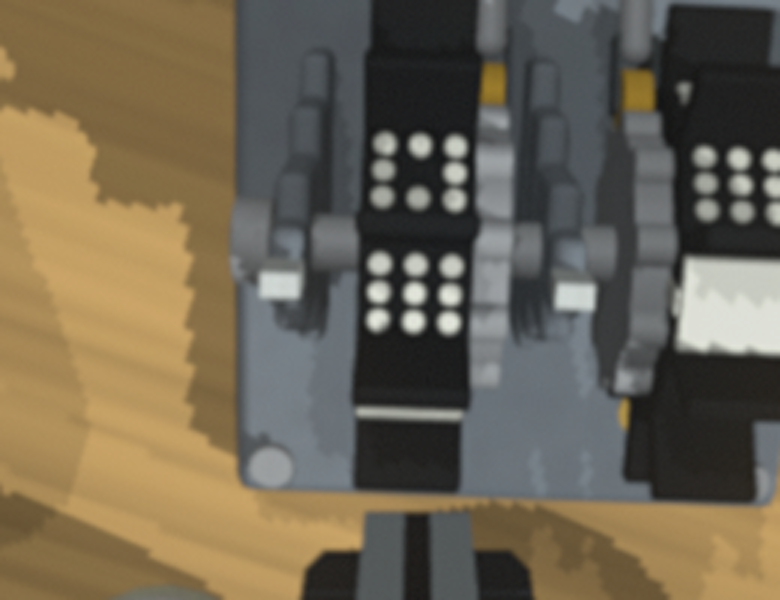

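The wheel now shows 9, with its dots at (415,292) level with the pointers. The edge of the zero plate is visible at row 412. One more identical click is needed.

{"name": "drive_tool", "arguments": {"moves": [1, 0.0047, 0.0016, 0, 0, 0, 0, 1, 0.0047, 0.0016, -0.02, 0, 0, 0, 1, 0.0047, 0.0016, -0.03, 0, 0, 0, 1, 0.0047, 0.0016, -0.03, 0, 0, 0, 1, -0.0019, -0.0006, -0.03, 0, 0, 0, 1, -0.0057, -0.0019, -0.03, 0, 0, 0, 1, -0.0095, -0.0031, -0.03, 0, 0, 0, 1, -0.0123, -0.0041, -0.03, 0, 0, 0, 1, -0.0152, -0.005, -0.03, 0, 0, 0, 1, -0.018, -0.006, -0.03, 0, 0, 0]}}

```text
clock: 7.45
eef_pos: [0.4993, 0.0951, 0.1284]
orientation: [0.549, -3.093, 0.0]
contact_force: [-0.2, 0.4, 0.3]
grip_width: 0.0001
grasp_force: 0.3
```

{"name": "drive_tool", "arguments": {"moves": [1, 0, 0, 0, 0, 0, 0, 1, 0, 0, 0.01, 0, 0, 0, 1, 0, 0, 0.03, 0, 0, 0, 1, 0.018, 0.006, 0.03, 0, 0, 0, 1, 0.018, 0.006, 0.03, 0, 0, 0, 1, 0.018, 0.006, 0.03, 0, 0, 0]}}

```text
clock: 8.05
eef_pos: [0.5173, 0.1012, 0.1583]
orientation: [0.549, -3.093, -0.0]
contact_force: [-0.7, -0.4, 0.1]
grip_width: 0.0001
grasp_force: 0.0
```

Run:
```python
from h import *
W=r.get_image("wrist");s=r.state()
save(W,"w6.png",(190,130,450,330),3)
print(s["clock"],s["eef_pos"],s["contact_force"])
```

```text
8.1 [0.51700413 0.1010957  0.15810256] [-1.03726181 -0.01739557 -0.2564392 ]
```

View pics/w6.png

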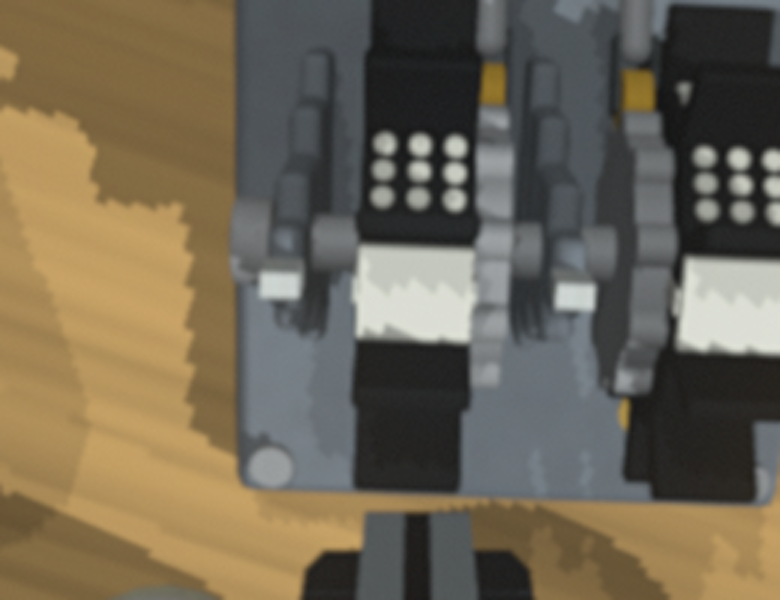

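Both zero plates now stand level with the pointers: units at (415,292), tens at (735,303). I'll raise the arm clear and hand in.

{"name": "drive_tool", "arguments": {"moves": [1, 0, 0, 0.04, 0, 0, 0, 1, 0, 0, 0.08, 0, 0, 0, 1, 0, 0, 0.1, 0, 0, 0, 1, 0, 0, 0.1, 0, 0, 0]}}

```text
clock: 8.5
eef_pos: [0.5181, 0.1012, 0.2609]
orientation: [-0.548, 3.089, -0.0]
contact_force: [0.7, -0.4, -0.5]
grip_width: 0.0
grasp_force: 0.0
```

```bash
python3 -c "
from station import r
print(r.close_job())"
```

```text
the job is handed in; nothing more can be done
None
```

The units wheel now stands at zero with its white plate between the pointers; it started balanced halfway between 7 and 8 and took three light flicks. The tens wheel still shows zero, the tally has not visibly moved, nothing else was touched, and I handed the job in at about 8.5 s with the arm raised clear.

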